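Put the containers away in the graded rack, in order of size

TASK

Clear the bench: put the four blue-capped containers from the right-hand front part of the table, the sample vial and the three glass bottles, away in the wooden rack in order of size, each upright and fully down in the well made for it, from the vial in the smallest well to the largest bottle in the largest. Set each one down rather than letting it drop, knock nothing over, and leave the other things on the table where they are.

Things in the scene. Friction and masses are not known exactly. Their poses are not given: they have to be found in the camera images.
- vial_centre (a point): Sample vial, blue screw cap, paper label: the smallest of the four containers to put away, 48 mm tall, 23 mm diameter (the cap, top 11 mm, 21 mm). 14 g. This point is on its upright axis, half-way up. It starts upright and loose on the table; its z axis points up.
- bottle_s_centre (a point): Small clear glass reagent bottle, blue screw cap, 80 mm tall with the cap, body 42 mm diameter up to about 50 mm height. About 0.18 kg. This point is on its upright axis, half-way up. It starts upright and loose on the table; its z axis points up.
- bottle_m_centre (a point): Medium clear glass reagent bottle, blue screw cap, 106 mm tall with the cap, body 54 mm diameter up to about 68 mm height. About 0.25 kg. This point is on its upright axis, half-way up. It starts upright and loose on the table; its z axis points up.
- bottle_l_centre (a point): Large clear glass reagent bottle, blue screw cap, 136 mm tall with the cap, body 68 mm diameter up to about 90 mm height. About 0.39 kg. This point is on its upright axis, half-way up. It starts upright and loose on the table; its z axis points up.
- rack: Flat beech rack fixed to the table, at any yaw: 296 x 94 mm, 24 mm high, four round wells in one row growing from end to end (33, 52, 64, 78 mm). Origin: centre of its underside; x runs along the row toward the smallest well, z up. Across the row (y) both sides are free for fingers. Left of it two fixed hoses climb from the table's front edge at y about 0.2 m to the apparatus: swing past them near the base and high (z 0.4 m).
- pad_xs: Black rubber pad in the floor of the 33 mm well, the smallest of the rack. Origin: centre of the pad's upper face, on which the container stands, 12 mm below the rack's top face (12 mm above the table). Axes as the rack's.
- pad_s: Black rubber pad in the floor of the 52 mm well, the second smallest of the rack. Origin: centre of the pad's upper face, on which the container stands, 12 mm below the rack's top face (12 mm above the table). Axes as the rack's.
- pad_m: Black rubber pad in the floor of the 64 mm well, the second largest of the rack. Origin: centre of the pad's upper face, on which the container stands, 12 mm below the rack's top face (12 mm above the table). Axes as the rack's.
- pad_l: Black rubber pad in the floor of the 78 mm well, the largest of the rack. Origin: centre of the pad's upper face, on which the container stands, 12 mm below the rack's top face (12 mm above the table). Axes as the rack's.

How it is judged:
At the end, for the whole second after the job is handed in: Each of the four containers stands in its own well of the rack (vial 33 mm, small 52 mm, medium 64 mm, large 78 mm): axis within 9 mm of the well's centre, foot within 4 mm of the pad, tilted less than 0.1 rad, at rest and released (horizontal distance between vial_centre and pad_xs below 0.009 m and z of vial_centre in the frame of pad_xs below 0.028 m and angle between each of vial_centre, bottle_s_centre, bottle_m_centre, bottle_l_centre's own z axis and vertical below 0.1 rad and linear speed of each of vial, bottle_s, bottle_m, bottle_l below 0.02 m/s and contact force between each of vial, bottle_s, bottle_m, bottle_l and the fingers below 0.1 N and horizontal distance between bottle_s_centre and pad_s below 0.009 m and z of bottle_s_centre in the frame of pad_s below 0.044 m and horizontal distance between bottle_m_centre and pad_m below 0.009 m and z of bottle_m_centre in the frame of pad_m below 0.057 m and horizontal distance between bottle_l_centre and pad_l below 0.009 m and z of bottle_l_centre in the frame of pad_l below 0.072 m); the robot touches nothing.
It fails at once if a container is knocked over (angle between any of vial_centre, bottle_s_centre, bottle_m_centre, bottle_l_centre's own z axis and vertical above 0.8 rad).
It fails at once if a container is let fall (moves faster than 0.45 m/s while no finger touches it) ((linear speed of vial above 0.45 m/s and contact force between vial and the fingers below 0.1 N) or (linear speed of bottle_s above 0.45 m/s and contact force between bottle_s and the fingers below 0.1 N) or (linear speed of bottle_m above 0.45 m/s and contact force between bottle_m and the fingers below 0.1 N) or (linear speed of bottle_l above 0.45 m/s and contact force between bottle_l and the fingers below 0.1 N)).
It fails at once if another thing on the table (black stopper, green-lidded tin, timer, marker, dropper bottle, spatula, grease tube) is shifted by more than 25 mm (distance of any of stopper, tin, timer, pen, dropper, spatula, grease from where it was at the start of the episode above 0.025 m).
It also fails if it takes over 106 s, if anything falls off the work surface, if the arm or the gripper's body presses on something with over 40 N, if the wrist force passes 120 N, or if a joint passes its speed limit or range.

ROBOT

A 6-joint arm with a two-finger parallel gripper is mounted at the origin on a cart in front of the work surface, level with it; the furniture and walls round the work are solid. World frame = base frame: x ahead of the robot, y to its left, z up, the work surface at z = 0. Lengths are in m, angles in rad, forces in N, time in s.
With the tool pointing down it reaches from about 0.35 to 0.875 m from the base axis. Payload 4.2 kg.
Tool frame: the origin (TCP) lies midway between the tips of the shut fingers; the grasp point (between the pads) lies behind it (robot.pinch_z is the z of the grasp point in the tool frame, in m); z points along the fingers, y is the line along which they close (so a half turn about z gives the same grasp; the last joint's range is limited). The gripper opens to 87 mm and grips with 3 to 60 N. Pads are 19 mm wide; open, the fingers measure 117 mm over their backs; the gripper's body (75 mm by 190 mm) begins 51 mm behind the grasp point.
Start: joints at [-0.983, 0.385, 0.008, 0, -1.194, -0.259], TCP at [0.202, -0.591, 0.223] pointing down, gripper open.
Joint ranges: [-3.14, 3.14], [-1.21, 2.06], [-1.07, 1.41], [-3.16, 2.05], [-2.99, -0.16], [-3.1, 3.1]. Speed limits (rad/s): [2.79, 2.79, 3.14, 3.14, 3.14, 3.14].

INTERFACE

Orientations are given as a rotation vector (axis times angle).
In Python, from station import robot gives the robot as it stands.
- The arm moves only by the tool drive_tool, never from a script. Its argument "targets" is a list of rows, each a list of 6 numbers: the shift along the tool's x, y, z in m, then the turn, a rotation vector about the tool's x, y, z in rad. A call has 1 to 10 rows; each row is the pose to reach, as a shift and turn from the pose commanded when the call began, along the tool's axes at that moment; what a row does not reach only later rows make up. A row lasts 1/10 s, in which the tool goes at most 50 mm and 8.59 degrees, less where a joint would pass 70% of its speed; a pose out of reach is approached as far as the arm can. A call with a gripper value outside its range is refused whole. "claw" is the opening, from 0 (shut) to 1 (fully open), set as the call begins (left out, the last holds). The fingers move at their own pace and stop on an object; the grip force is fixed at half the most. Time passes only in rows, so rows that repeat a pose let the fingers close. It gives the time, the measured TCP pose, the force, the opening and the grip force at its end, in the units of the state.
- robot.get_obs(): the state, without advancing time (a new reading comes with each control period).
- robot.camera(name): name is "side" or "top"; returns a dict with "color" (384x512x3 uint8, red, green, blue), "range_z" (384x512 float32, m along the optical axis (not along the pixel's ray), 0 where there is no reading), "mtx" (3x3 intrinsics, pixels), "world_to_cam" (4x4, takes a point from world to camera coordinates). Camera axes: x right, y down, z forward; pixel columns grow to the right and rows downward; lengths in m; the calibration is good to about 2 mm. A picture is of the moment at which its call begins.
- robot.sign_off(): hands the job in; it is judged then, once.
The state is a dict: "clock": time; "joints": joint angles; "joint_velocities": joint speeds; "joint_torque": joint torques, N m; "eef_pos": TCP position; "orientation": TCP orientation; "ft_force": force on the tool from outside, world axes, zero at the start; "torque": the same for the moment, N m; "finger_gap": finger opening in m; "grasp_force": force on a finger pad.
Only numpy, scipy, OpenCV 4.12 (cv2) and the standard library are available. Lean on these libraries where they do the work, as an engineer would, in place of code of your own. Each camera call takes 0.05 s, during which the arm holds its last target. There are 200 camera calls.

## Working session

There is one attempt and no reset: what is moved stays moved. The work goes in short steps, Python scripts to look and compute and a tool call to move; the robot and the scene stay as the last step left them, time stands still between calls to the robot, and variables do not carry over. Pictures are saved under pics/ and viewed, at most 14 in all, crops included, and the job is handed in when it is done.

Besides the shell and the picture viewer there is one more tool, called after "Request:" by a JSON object that holds its "name" and its "arguments", one argument or row to a line. drive_tool: Moves the arm, as the interface text tells. Its arguments: {"type":"object","properties":{"targets":{"type":"array","items":{"type":"array","items":{"type":"number"}}},"claw":{"type":"number"}},"required":["targets"]}

```bash
mkdir -p pics; ls
python3 - <<'E'
from station import robot
import cv2,numpy as np
o=robot.get_obs(); print(o, robot.pinch_z)
for n in("top","side"):
    c=robot.camera(n); np.savez(f"{n}0.npz",**c)
    cv2.imwrite(f"pics/{n}0.png",cv2.resize(c["color"][...,::-1],(800,600)))
    print(n,c["mtx"],c["world_to_cam"].round(4))
E
```

```text
pics
{'clock': 0.0, 'joints': array([-9.83378589e-01,  3.85571189e-01,  6.61737371e-03, -4.92800435e-04,
       -1.19401750e+00, -2.58635274e-01]), 'joint_velocities': array([ 2.07137390e-03, -2.71576682e-03, -4.65953373e-05, -4.86555308e-05,
        2.61575172e-04,  4.81784847e-04]), 'joint_torque': array([-2.18412621e-03, -3.90660954e+01,  1.87411255e+01,  4.22020331e+00,
        1.10317284e-02, -2.06816735e-04]), 'eef_pos': array([ 0.20164382, -0.59093249,  0.2214484 ]), 'orientation': array([ 0.51376752, -3.09881429, -0.00341016]), 'ft_force': array([-0.07513467,  0.34718161,  0.27037033]), 'torque': array([-0.01228624, -0.01004315,  0.05427689]), 'grasp_force': 0.0, 'finger_gap': 0.08696118830396808} -0.0187
top [[397.87553293   0.         247.34913396]
 [  0.         397.87553293 189.10121955]
 [  0.           0.           1.        ]] [[-0.0248 -0.9995  0.0169 -0.1627]
 [-0.9832  0.0214 -0.1811  0.5414]
 [ 0.1807 -0.0211 -0.9833  0.8258]
 [ 0.      0.      0.      1.    ]]
side [[440.54583101   0.         240.49291704]
 [  0.         440.54583101 195.20330755]
 [  0.           0.           1.        ]] [[ 0.9998  0.0121 -0.0161 -0.5329]
 [-0.0088 -0.4538 -0.891  -0.0235]
 [-0.0181  0.891  -0.4536  1.2192]
 [ 0.      0.      0.      1.    ]]
```

View pics/top0.png

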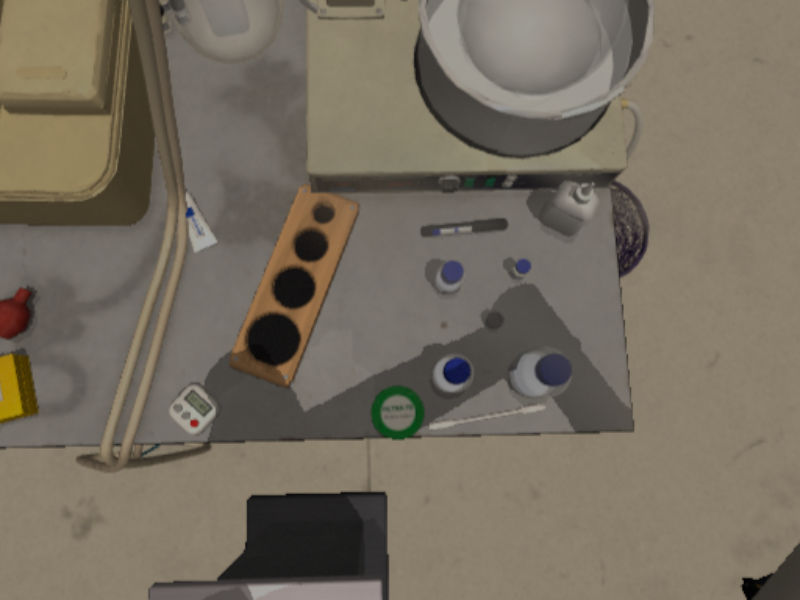

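View pics/side0.png

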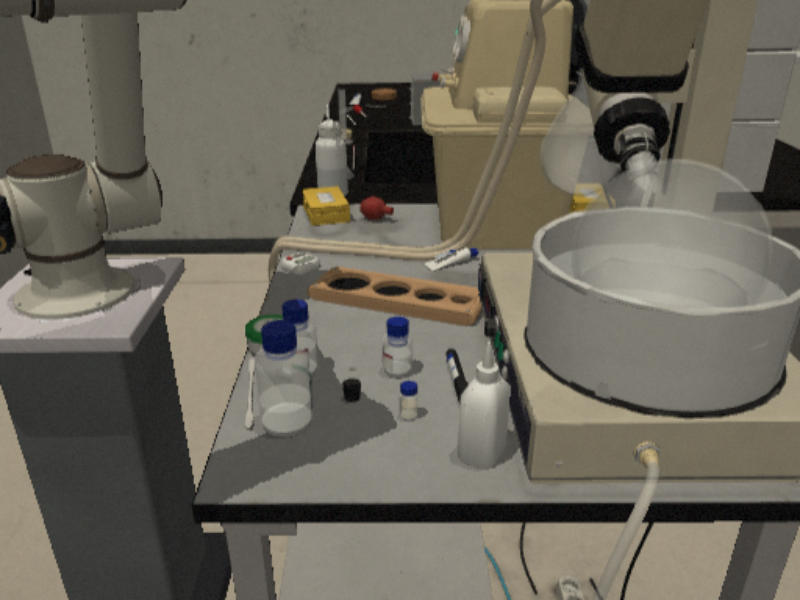

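The top view (800x600 scale) shows the blue caps: vial at (522,266), small bottle (452,270), medium (457,370) and large (553,370). The rack wells run from (323,213), the smallest, to (274,340). The side view shows the same caps at (408,387), (398,326), (295,311) and (280,337).

```bash
cat > h.py <<'E'
import cv2,numpy as np
def cast(c,uv,z):
    uv=np.atleast_2d(np.asarray(uv,float)); M=c["world_to_cam"];R=M[:3,:3];o=-R.T@M[:3,3]
    d=np.c_[uv,np.ones(len(uv))]@np.linalg.inv(c["mtx"]).T@R
    return o+d*((z-o[2])/d[:,2])[:,None]
def pts(c,uv):  # depth -> world
    uv=np.asarray(uv,int); zz=c["range_z"][uv[:,1],uv[:,0]].astype(float)
    p=np.c_[uv,np.ones(len(uv))]@np.linalg.inv(c["mtx"]).T*zz[:,None]
    M=c["world_to_cam"]; return ((p-M[:3,3])@M[:3,:3])[zz>0]
def blobs(m,amin):
    n,l,s,ce=cv2.connectedComponentsWithStats(m.astype(np.uint8)); 
    return [(s[i,4],ce[i],np.argwhere(l==i)[:,::-1]) for i in range(1,n) if s[i,4]>=amin]
def blue(c): 
    h=cv2.cvtColor(c["color"],cv2.COLOR_RGB2HSV).astype(int); return (h[...,0]>112)&(h[...,0]<130)&(h[...,1]>130)&(h[...,2]>40)
E
python3 - <<'E'
from h import *
for n in("top","side"):
    c=dict(np.load(n+"0.npz")); print(n)
    for a,ce,uv in blobs(blue(c),15):
        p=pts(c,uv); zt=np.percentile(p[:,2],95)
        t=p[p[:,2]>zt-.006]
        (cx,cy),r=cv2.minEnclosingCircle(t[:,:2].astype(np.float32))
        print(a,ce.round(1),"top z",zt.round(4),"mean",t.mean(0).round(4),"circ",round(cx,4),round(cy,4),round(r,4),'allmean',p.mean(0).round(4))
c=dict(np.load("top0.npz"))
h=cv2.cvtColor(c["color"],cv2.COLOR_RGB2HSV).astype(int)
wood=((h[...,0]>6)&(h[...,0]<18)&(h[...,1]>90)).astype(np.uint8)
a,ce,uv=max(blobs(wood,500),key=lambda b:b[0]); print(a,ce)
w=np.zeros_like(wood);w[uv[:,1],uv[:,0]]=1
cs,hi=cv2.findContours(w,cv2.RETR_CCOMP,cv2.CHAIN_APPROX_NONE)
for k,q in enumerate(cs):
    if cv2.contourArea(q)<40: continue
    P=cast(c,q[:,0],.024)
    if hi[0][k][3]<0: print("rack",cv2.minAreaRect(P[:,:2].astype(np.float32)))
    else: 
        e=cv2.fitEllipse((P[:,:2]*1000).astype(np.float32)); print("well",e)
p=pts(c,uv);print("wood z",np.percentile(p[:,2],[5,50,95]))
E
```

```text
top
201 [292.1 237. ] top z 0.1074 mean [ 0.4268 -0.2624  0.1052] circ 0.4267 -0.2624 0.0164 allmean [ 0.4271 -0.2621  0.105 ]
side
19 [303.  160.9] top z 0.0215 mean [0.7167 0.1281 0.0187] circ 0.7178 0.1263 0.0067 allmean [0.7179 0.1271 0.0164]
573 [181.8 209.4] top z 0.1357 mean [ 0.4255 -0.3877  0.1344] circ 0.4261 -0.3851 0.0217 allmean [ 0.4271 -0.3508  0.1188]
142 [254.  208.6] top z 0.081 mean [ 0.5661 -0.2713  0.0795] circ 0.5672 -0.2702 0.016 allmean [ 0.5661 -0.2728  0.0751]
79 [261.4 248. ] top z 0.0482 mean [ 0.5785 -0.3765  0.0463] circ 0.5787 -0.3751 0.012 allmean [ 0.5785 -0.3771  0.0456]
3583 [189.34775328 178.69187831]
rack ((0.5653458833694458, -0.04293450713157654), (0.09691335260868073, 0.2912984788417816), 68.54967498779297)
well ((483.42181396484375, -11.49752140045166), (72.43497467041016, 74.00421142578125), 168.83798217773438)
well ((557.5120239257812, -40.66622543334961), (59.054927825927734, 59.9577522277832), 33.13887023925781)
well ((620.2495727539062, -65.09846496582031), (47.263736724853516, 48.06169128417969), 11.821043014526367)
well ((668.5366821289062, -83.822509765625), (27.01272964477539, 30.13654327392578), 3.9900670051574707)
wood z [0.01103663 0.02287084 0.02581263]
```

Run:
```python
from h import *
c=dict(np.load("top0.npz"))
h=cv2.cvtColor(c["color"],cv2.COLOR_RGB2HSV).astype(int)
m=(h[...,0]>108)&(h[...,0]<132)&(h[...,1]>110)&(h[...,2]>25)
for a,ce,uv in blobs(m,12):
    p=pts(c,uv); 
    for H in(.136,.106,.08,.048):
        if abs(np.percentile(p[:,2],90)-H)<.012:
            P=cast(c,uv,H);(x,y),r=cv2.minEnclosingCircle(P[:,:2].astype(np.float32))
            print(a,ce.round(1),H,"mean",P.mean(0).round(4),"circ",round(x,4),round(y,4),round(r,4))
vv,uu=np.mgrid[0:384,0:512]; p=pts(c,np.c_[uu.ravel(),vv.ravel()])
d=p[(p[:,0]>.6)&(p[:,0]<.69)&(p[:,1]<-.38)&(p[:,1]>-.52)&(p[:,2]>.02)]; print("dropper",d.min(0),d.max(0),d.mean(0))
for lo in np.arange(-.45,.1,.08):
    q=p[(p[:,1]>lo)&(p[:,1]<lo+.08)&(p[:,0]>.5)&(p[:,2]>.05)&(p[:,0]<.9)]
    q=q[(q[:,0]>.66)]
    if len(q): print(lo.round(2),"front x",q[:,0].min().round(3),"z@front",np.median(q[q[:,0]<q[:,0].min()+.03][:,2]).round(3),"tall(>.12) x",q[q[:,2]>.12][:,0].min().round(3) if (q[:,2]>.12).any() else None, q[:,2].max().round(3))
s=dict(np.load("side0.npz"));p=pts(s,np.c_[uu.ravel(),vv.ravel()])
d=p[(p[:,0]>.6)&(p[:,0]<.69)&(p[:,1]<-.38)&(p[:,1]>-.52)&(p[:,2]>.02)]; print("dropper",d.min(0),d.max(0),d.mean(0))
from scipy.spatial.transform import Rotation as R
print(R.from_rotvec([0.51376752,-3.09881429,-0.00341016]).as_matrix().round(3))
```

```text
45 [334.4 169.8] 0.048 mean [ 0.5778 -0.3714  0.048 ] circ 0.5781 -0.3714 0.0086
211 [292.  236.9] 0.106 mean [ 0.4272 -0.262   0.106 ] circ 0.427 -0.2619 0.0169
dropper [ 0.6312856  -0.47554305  0.02010443] [ 0.68902377 -0.41130368  0.14784742] [ 0.65305081 -0.43670282  0.08189678]
-0.45 front x 0.66 z@front 0.096 tall(>.12) x 0.66 0.309
-0.37 front x 0.692 z@front 0.095 tall(>.12) x 0.717 0.31
-0.29 front x 0.684 z@front 0.085 tall(>.12) x 0.742 0.277
-0.21 front x 0.694 z@front 0.095 tall(>.12) x 0.829 0.289
-0.13 front x 0.694 z@front 0.095 tall(>.12) x 0.849 0.248
-0.05 front x 0.799 z@front 0.26 tall(>.12) x 0.799 0.301
0.03 front x 0.71 z@front 0.166 tall(>.12) x 0.71 0.383
dropper [ 0.63265483 -0.48057673  0.02009055] [ 0.68979363 -0.43429018  0.14863569] [ 0.65889331 -0.4640684   0.07374401]
[[-0.946 -0.323 -0.001]
 [-0.323  0.946  0.002]
 [ 0.     0.002 -1.   ]]
```

Run:
```python
from h import *
for n in("top","side"):
  c=dict(np.load(n+"0.npz")); M=c["world_to_cam"]
  im=c["color"].astype(int); m=(im[...,2]-im[...,0]>25)&(im[...,2]-im[...,1]>20)
  m=cv2.morphologyEx(m.astype(np.uint8),cv2.MORPH_OPEN,np.ones((2,2),np.uint8))
  for nm,P,H in(("vial",(.578,-.373,.043),.048),("s",(.567,-.27,.07),.08),("m",(.427,-.262,.095),.106),("l",(.426,-.386,.12),.136)):
    q=c["mtx"]@(M[:3,:3]@P+M[:3,3]); u,v=q[:2]/q[2]
    b=[x for x in blobs(m,8) if np.hypot(*(x[1]-[u,v]))<14]
    for a,ce,uv in b:
        p=pts(c,uv); W=cast(c,uv,H)[:,:2]
        (x,y),r=cv2.minEnclosingCircle(W.astype(np.float32))
        t=p[np.abs(p[:,2]-H)<.004]
        print(n,nm,a,ce.round(1),"px circ",round(x,4),round(y,4),round(r,4),"x-range",W[:,0].min().round(4),W[:,0].max().round(4),"y",W[:,1].min().round(4),W[:,1].max().round(4),"topdepth",t.mean(0).round(4) if len(t) else 0,"zmin",np.percentile(p[:,2],3).round(3))
```

```text
top vial 61 [335.8 170.9] px circ 0.5751 -0.3743 0.0098 x-range 0.5657 0.5842 y -0.3839 -0.3656 topdepth [ 0.5763 -0.374   0.0472] zmin -0.003
top s 120 [290.6 174. ] px circ 0.5631 -0.2681 0.0137 x-range 0.5499 0.5764 y -0.2802 -0.2561 topdepth [ 0.5637 -0.268   0.0799] zmin 0.072
top m 216 [293.1 237.9] px circ 0.4249 -0.264 0.0167 x-range 0.4089 0.4411 y -0.2802 -0.2475 topdepth [ 0.4257 -0.2637  0.1052] zmin 0.082
side vial 88 [262.2 248.9] px circ 0.5807 -0.3843 0.0154 x-range 0.57 0.5896 y -0.398 -0.3706 topdepth [ 0.5789 -0.377   0.047 ] zmin -0.001
side s 167 [254.9 210.2] px circ 0.5679 -0.2886 0.0287 x-range 0.5553 0.581 y -0.3169 -0.2611 topdepth [ 0.5671 -0.2729  0.0796] zmin -0.001
side m 628 [183.  210.5] px circ 0.429 -0.3257 0.0688 x-range 0.3964 0.4511 y -0.3935 -0.2578 topdepth [ 0.4308 -0.2812  0.1051] zmin 0.081
side l 628 [183.  210.5] px circ 0.4381 -0.3806 0.0638 x-range 0.4078 0.4585 y -0.4436 -0.3176 topdepth [ 0.4266 -0.3879  0.1348] zmin 0.081
```

```bash
cat > go.py <<'E'
import sys,numpy as np
from station import robot
from scipy.spatial.transform import Rotation as R
def st():
    o=robot.get_obs(); r=R.from_rotvec(o["orientation"]); 
    print("t",round(o["clock"],2),"tcp",o["eef_pos"].round(4),"gap",round(o["finger_gap"],4),"F",o["ft_force"].round(2),"grip",round(o["grasp_force"],1)); return o,r
def to(x,y,z,yaw=68.7):
    o,r=st(); a=np.radians(yaw)
    Y=np.array([np.cos(a),np.sin(a),0]);Z=np.array([0,0,-1.]);X=np.cross(Y,Z)
    T=R.from_matrix(np.c_[X,Y,Z])
    print("shift",r.inv().apply(np.array([x,y,z])-o["eef_pos"]).round(4),"turn",(r.inv()*T).as_rotvec().round(4))
if __name__=="__main__": to(*map(float,sys.argv[1:]))
E
python3 go.py .578 -.374 .2
```

```text
t 0.1 tcp [ 0.2017 -0.591   0.2216] gap 0.0868 F [-0.11  0.25 -0.29] grip 0.0
shift [-0.4262  0.0839  0.0217] turn [ 0.0018 -0.0008  0.7004]
```

Request:
{"name": "drive_tool", "arguments": {
  "targets": [
    [-0.426, 0.084, 0.01, 0, 0, 0.7],
    [-0.426, 0.084, 0.01, 0, 0, 0.7],
    [-0.426, 0.084, 0.01, 0, 0, 0.7],
    [-0.426, 0.084, 0.01, 0, 0, 0.7],
    [-0.426, 0.084, 0.01, 0, 0, 0.7],
    [-0.426, 0.084, 0.01, 0, 0, 0.7],
    [-0.426, 0.084, 0.01, 0, 0, 0.7],
    [-0.426, 0.084, 0.01, 0, 0, 0.7],
    [-0.426, 0.084, 0.01, 0, 0, 0.7],
    [-0.426, 0.084, 0.01, 0, 0, 0.7]
  ],
  "claw": 1
}}

```text
clock: 1.1
eef_pos: [0.5819, -0.3709, 0.2105]
orientation: [-0.571, -3.088, -0.002]
ft_force: [-0.1, 0.2, -0.8]
finger_gap: 0.0868
grasp_force: 0.0
```

```bash
python3 go.py .578 -.374 .023
```

```text
t 1.1 tcp [ 0.5819 -0.3709  0.2105] gap 0.0868 F [-0.14  0.25 -0.8 ] grip 0.0
shift [ 0.0023 -0.0044  0.1875] turn [ 0.0008 -0.0012  0.0062]
```

Request:
{"name": "drive_tool", "arguments": {
  "targets": [
    [0, 0, 0.03, 0, 0, 0],
    [0, 0, 0.07, 0, 0, 0],
    [0, 0, 0.1, 0, 0, 0],
    [0, 0, 0.12, 0, 0, 0],
    [0, 0, 0.12, 0, 0, 0],
    [0, 0, 0.12, 0, 0, 0]
  ]
}}

```text
clock: 1.7
eef_pos: [0.5777, -0.3749, 0.0927]
orientation: [-0.58, -3.087, 0.001]
ft_force: [-0.2, -0.1, 0.3]
finger_gap: 0.0872
grasp_force: 0.0
```

```bash
python3 go.py .578 -.374 .023
python3 - <<'E'
from station import robot
import cv2,numpy as np
a=robot.camera("side")["color"];b=robot.camera("top")["color"]
f=lambda i:cv2.resize(i[...,::-1],(400,300),interpolation=cv2.INTER_CUBIC)
cv2.imwrite("pics/v1.png",np.hstack([f(a[170:290,190:350]),f(b[120:240,240:400])]))
E
```

```text
t 1.7 tcp [ 0.5777 -0.3749  0.0927] gap 0.0872 F [-0.17 -0.14  0.32] grip 0.0
shift [0.0001 0.001  0.0697] turn [-0.0006 -0.0004  0.0006]
```

View pics/v1.png

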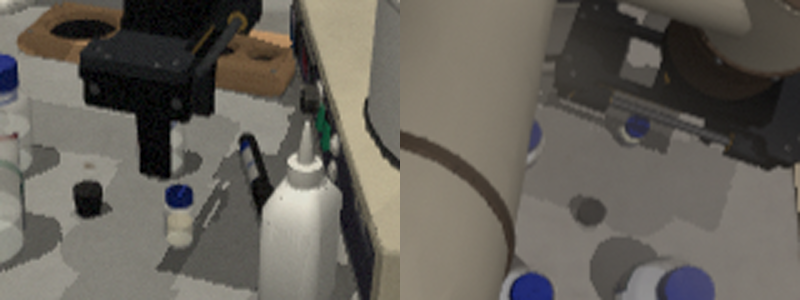

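The left crop shows the near finger at (155,145), just left of and above the vial cap at (180,195). The right crop shows the vial at (632,127), between the open fingers. That is consistent, so I descend.

Request:
{"name": "drive_tool", "arguments": {
  "targets": [
    [0, 0.001, 0.02, 0, 0, 0],
    [0, 0.001, 0.045, 0, 0, 0],
    [0, 0.001, 0.06, 0, 0, 0],
    [0, 0.001, 0.069, 0, 0, 0],
    [0, 0.001, 0.069, 0, 0, 0]
  ]
}}

```text
clock: 2.3
eef_pos: [0.5779, -0.3734, 0.0228]
orientation: [-0.58, -3.086, -0.0]
ft_force: [-0.2, -0.1, -0.5]
finger_gap: 0.0872
grasp_force: 0.0
```

Request:
{"name": "drive_tool", "arguments": {
  "targets": [
    [0, 0, 0, 0, 0, 0],
    [0, 0, 0, 0, 0, 0],
    [0, 0, 0, 0, 0, 0],
    [0, 0, 0, 0, 0, 0],
    [0, 0, 0, 0, 0, 0],
    [0, 0, 0, 0, 0, 0],
    [0, 0, 0, 0, 0, 0],
    [0, 0, 0, 0, 0, 0]
  ],
  "claw": 0
}}

```text
clock: 3.1
eef_pos: [0.5782, -0.3735, 0.0235]
orientation: [-0.58, -3.088, -0.0]
ft_force: [0.3, 0.7, -1.1]
finger_gap: 0.031
grasp_force: 0.0
```

Request:
{"name": "drive_tool", "arguments": {
  "targets": [
    [0, 0, 0, 0, 0, 0],
    [0, 0, 0, 0, 0, 0],
    [0, 0, 0, 0, 0, 0],
    [0, 0, 0, 0, 0, 0],
    [0, 0, -0.01, 0, 0, 0],
    [0, 0, -0.03, 0, 0, 0],
    [0, 0, -0.06, 0, 0, 0],
    [0, 0, -0.09, 0, 0, 0],
    [0, 0, -0.1, 0, 0, 0],
    [0, 0, -0.1, 0, 0, 0]
  ]
}}

```text
clock: 4.1
eef_pos: [0.5794, -0.3739, 0.1263]
orientation: [0.579, 3.083, -0.001]
ft_force: [0.7, 1.1, 0.5]
finger_gap: 0.0213
grasp_force: 30.0
```

```bash
cat > look.py <<'E'
import sys
from h import *
from station import robot
def caps():
    for n in("side","top"):
        c=robot.camera(n); m=blue(c)
        for a,ce,uv in blobs(m,15):
            p=pts(c,uv); zt=np.percentile(p[:,2],95); t=p[p[:,2]>zt-.006]
            (x,y),r=cv2.minEnclosingCircle(t[:,:2].astype(np.float32))
            print(n,a,ce.round(1),"ztop",zt.round(4),"mean",t[:,:2].mean(0).round(4),"circ",round(x,4),round(y,4),round(r,4))
if __name__=="__main__": caps()
E
python3 look.py; python3 go.py .6685 -.0838 .1235
```

```text
side 18 [302.9 160.8] ztop 0.0209 mean [0.7173 0.1273] circ 0.7177 0.1261 0.0081
side 574 [181.7 209.5] ztop 0.1357 mean [ 0.4253 -0.3876] circ 0.4266 -0.385 0.0207
side 60 [250.4 209.3] ztop 0.0816 mean [ 0.5584 -0.275 ] circ 0.5612 -0.323 0.0662
top 208 [292.1 237.1] ztop 0.1072 mean [ 0.4269 -0.2627] circ 0.4266 -0.2628 0.0165
t 4.2 tcp [ 0.5776 -0.373   0.1226] gap 0.0211 F [ 0.37  0.17 -0.74] grip 30.0
shift [ 0.0203  0.3025 -0.0006] turn [ 0.0007 -0.0016  0.0001]
```

Request:
{"name": "drive_tool", "arguments": {
  "targets": [
    [0.002, 0.02, 0, 0, 0, 0],
    [0.004, 0.06, 0, 0, 0, 0],
    [0.007, 0.105, 0, 0, 0, 0],
    [0.01, 0.15, 0, 0, 0, 0],
    [0.013, 0.195, 0, 0, 0, 0],
    [0.016, 0.24, 0, 0, 0, 0],
    [0.018, 0.275, 0, 0, 0, 0],
    [0.02, 0.295, 0, 0, 0, 0],
    [0.02, 0.302, 0, 0, 0, 0],
    [0.02, 0.302, 0, 0, 0, 0]
  ]
}}

```text
clock: 5.2
eef_pos: [0.6688, -0.0847, 0.1225]
orientation: [-0.579, -3.086, 0.001]
ft_force: [-0.3, -0.4, -1.1]
finger_gap: 0.0215
grasp_force: 30.0
```

Request:
{"name": "drive_tool", "arguments": {
  "targets": [
    [0, 0, 0, 0, 0, 0],
    [0, 0, 0.02, 0, 0, 0],
    [0, 0, 0.045, 0, 0, 0],
    [0, 0, 0.055, 0, 0, 0],
    [0, 0, 0.055, 0, 0, 0],
    [0, 0, 0.055, 0, 0, 0]
  ]
}}

```text
clock: 5.8
eef_pos: [0.6696, -0.0857, 0.0693]
orientation: [0.581, 3.086, -0.0]
ft_force: [0.7, -0.1, -0.1]
finger_gap: 0.0217
grasp_force: 30.0
```

```bash
python3 go.py .669 -.084 .035
python3 - <<'E'
from station import robot
import cv2,numpy as np
a=robot.camera("side")["color"];b=robot.camera("top")["color"]
f=lambda i:cv2.resize(i[...,::-1],(400,300),interpolation=cv2.INTER_CUBIC)
cv2.imwrite("pics/v2.png",np.hstack([f(a[120:240,190:350]),f(b[90:210,130:290])]))
E
```

```text
t 5.8 tcp [ 0.6696 -0.0857  0.0693] gap 0.0217 F [ 0.65 -0.1  -0.1 ] grip 30.0
shift [0.0012 0.0014 0.0343] turn [-0.0001  0.0011 -0.0001]
```

View pics/v2.png

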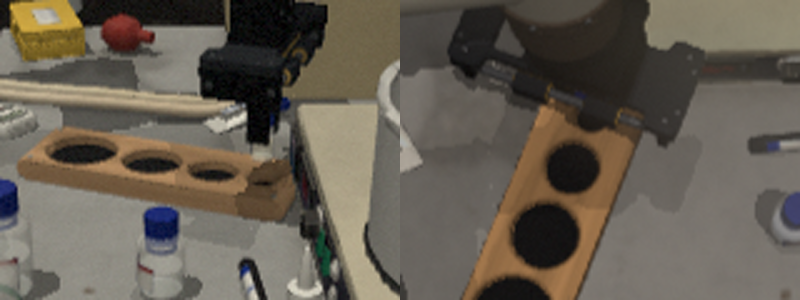

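The left crop shows the vial's foot at (262,165), just above the smallest well. The right crop shows the gripper over the rack's top end. I'll check the well centres in the side view before lowering.

Run:
```python
from h import *
c=dict(np.load("side0.npz"));im=c["color"].astype(int)
h=cv2.cvtColor(c["color"],cv2.COLOR_RGB2HSV).astype(int)
for nm,(u,v) in dict(l=(347,283),m=(391,290),s=(431,295),xs=(463,299)).items():
    u*=.64;v*=.64
    d=(h[...,2]<75)
    b=min(blobs(d,10),key=lambda x:np.hypot(*(x[1]-[u,v])))
    W=cast(c,b[2],.024)[:,:2]; W2=cast(c,b[2],.012)[:,:2]
    print(nm,b[0],b[1].round(1),"plane24 x",W[:,0].min().round(4),W[:,0].max().round(4),"mid",((W.min(0)+W.max(0))/2).round(4),"y",W[:,1].min().round(4),W[:,1].max().round(4), "p12",((W2.min(0)+W2.max(0))/2).round(4))
t=dict(np.load("top0.npz"));h=cv2.cvtColor(t["color"],cv2.COLOR_RGB2HSV).astype(int)
for nm,uv in dict(l=(274,340),m=(294,288),s=(311,245),xs=(323,213)).items():
    d=h[...,2]<60
    b=min(blobs(d,10),key=lambda x:np.hypot(*(x[1]-np.array(uv)*.64)))
    W=cast(t,b[2],.024)[:,:2];W2=cast(t,b[2],.012)[:,:2]; print(nm,b[0],"p24",((W.min(0)+W.max(0))/2).round(4),"p12",((W2.min(0)+W2.max(0))/2).round(4),"size",np.ptp(W,0).round(4))
```

```text
l 155 [222.5 181. ] plane24 x 0.4525 0.519 mid [ 0.4857 -0.024 ] y -0.0493 0.0014 p12 [0.4841 0.0016]
m 102 [250.2 185.5] plane24 x 0.53 0.5874 mid [ 0.5587 -0.0538] y -0.069 -0.0385 p12 [ 0.5588 -0.0289]
s 60 [274.1 189.2] plane24 x 0.5999 0.6428 mid [ 0.6214 -0.0728] y -0.0877 -0.0579 p12 [ 0.623  -0.0483]
xs 60 [274.1 189.2] plane24 x 0.5999 0.6428 mid [ 0.6214 -0.0728] y -0.0877 -0.0579 p12 [ 0.623  -0.0483]
l 864 p24 [ 0.4828 -0.0114] p12 [ 0.4842 -0.0095] size [0.0721 0.0735]
m 530 p24 [ 0.5584 -0.0414] p12 [ 0.5608 -0.0398] size [0.058  0.0589]
s 326 p24 [ 0.6212 -0.0665] p12 [ 0.6245 -0.0653] size [0.0455 0.046 ]
xs 96 p24 [ 0.6688 -0.084 ] p12 [ 0.6727 -0.083 ] size [0.022  0.0256]
```

Request:
{"name": "drive_tool", "arguments": {
  "targets": [
    [-0.0005, 0.0012, 0.008, 0, 0, 0],
    [-0.0005, 0.0012, 0.016, 0, 0, 0],
    [-0.0005, 0.0012, 0.023, 0, 0, 0],
    [-0.0005, 0.0012, 0.029, 0, 0, 0],
    [-0.0005, 0.0012, 0.031, 0, 0, 0],
    [-0.0005, 0.0012, 0.032, 0, 0, 0],
    [-0.0005, 0.0012, 0.032, 0, 0, 0]
  ]
}}

```text
clock: 6.6
eef_pos: [0.6701, -0.0839, 0.0365]
orientation: [0.58, 3.088, -0.0]
ft_force: [-0.5, 0.3, 0.2]
finger_gap: 0.0215
grasp_force: 30.0
```

Request:
{"name": "drive_tool", "arguments": {
  "targets": [
    [0, 0, 0.001, 0, 0, 0],
    [0, 0, 0.0018, 0, 0, 0],
    [0, 0, 0.0018, 0, 0, 0]
  ]
}}

```text
clock: 6.9
eef_pos: [0.6704, -0.0839, 0.0354]
orientation: [0.579, 3.087, 0.0]
ft_force: [0.5, 0.9, 3.2]
finger_gap: 0.0218
grasp_force: 30.0
```

Request:
{"name": "drive_tool", "arguments": {
  "targets": [
    [0, 0, 0, 0, 0, 0],
    [0, 0, 0, 0, 0, 0],
    [0, 0, 0, 0, 0, 0],
    [0, 0, 0, 0, 0, 0],
    [0, 0, 0, 0, 0, 0],
    [0, 0, -0.02, 0, 0, 0],
    [0, 0, -0.06, 0, 0, 0],
    [0, 0, -0.1, 0, 0, 0],
    [0, 0, -0.14, 0, 0, 0],
    [0, 0, -0.16, 0, 0, 0]
  ],
  "claw": 0.7
}}

```text
clock: 7.9
eef_pos: [0.6716, -0.0841, 0.1996]
orientation: [0.578, 3.081, 0.001]
ft_force: [1.1, 0.4, -1.0]
finger_gap: 0.0607
grasp_force: 0.0
```

```bash
python3 go.py .5665 -.270 .17; python3 look.py
```

```text
t 7.9 tcp [ 0.6716 -0.0841  0.1996] gap 0.0607 F [ 1.11  0.44 -0.97] grip 0.0
shift [ 0.0308 -0.2114  0.0289] turn [0.0021 0.0065 0.0011]
side 19 [303.  160.9] ztop 0.0217 mean [0.7174 0.1285] circ 0.7178 0.1267 0.0062
side 38 [294.4 179.2] ztop 0.0601 mean [ 0.6704 -0.0879] circ 0.6708 -0.0866 0.0095
side 579 [181.8 209.3] ztop 0.1357 mean [ 0.4255 -0.3876] circ 0.4236 -0.3834 0.0216
side 146 [253.9 208.8] ztop 0.0811 mean [ 0.566  -0.2712] circ 0.567 -0.2688 0.0153
top 47 [204.6 131.4] ztop 0.0619 mean [ 0.6692 -0.0828] circ 0.6693 -0.0839 0.0094
top 208 [292.1 237.1] ztop 0.1071 mean [ 0.4269 -0.2625] circ 0.4271 -0.2622 0.0167
```

Request:
{"name": "drive_tool", "arguments": {
  "targets": [
    [0.003, -0.02, 0, 0, 0, 0],
    [0.01, -0.065, 0.005, 0, 0, 0],
    [0.016, -0.11, 0.01, 0, 0, 0],
    [0.023, -0.155, 0.015, 0, 0, 0],
    [0.028, -0.19, 0.02, 0, 0, 0],
    [0.0304, -0.209, 0.025, 0, 0, 0],
    [0.0304, -0.209, 0.025, 0, 0, 0],
    [0.0304, -0.209, 0.06, 0, 0, 0],
    [0.0304, -0.209, 0.085, 0, 0, 0],
    [0.0304, -0.209, 0.085, 0, 0, 0]
  ]
}}

```text
clock: 9.0
eef_pos: [0.5633, -0.266, 0.1051]
orientation: [-0.578, -3.078, -0.002]
ft_force: [-0.1, 0.1, -0.3]
finger_gap: 0.061
grasp_force: 0.0
```

```bash
python3 go.py .566 -.2675 .0535
```

```text
t 9.0 tcp [ 0.5633 -0.266   0.1051] gap 0.061 F [-0.07  0.1  -0.29] grip 0.0
shift [-0.0036 -0.0004  0.0515] turn [-0.0005 -0.0096  0.0006]
```

Request:
{"name": "drive_tool", "arguments": {
  "targets": [
    [0, 0, 0, 0, 0, 0],
    [0, 0, 0.01, 0, 0, 0],
    [0, 0, 0.01, 0, 0, 0],
    [0, 0, 0.01, 0, 0, 0]
  ]
}}

```text
clock: 9.4
eef_pos: [0.5662, -0.2675, 0.1002]
orientation: [0.579, 3.087, -0.0]
ft_force: [-0.1, 0.8, 0.1]
finger_gap: 0.0607
grasp_force: 0.0
```

```bash
python3 go.py .566 -.2675 .0535
```

```text
t 9.4 tcp [ 0.5662 -0.2675  0.1002] gap 0.0607 F [-0.12  0.8   0.11] grip 0.0
shift [ 0.0003 -0.0001  0.0467] turn [0.0001 0.0008 0.0009]
```

Settled on target; I descend and close.

Request:
{"name": "drive_tool", "arguments": {
  "targets": [
    [0, 0, 0.01, 0, 0, 0],
    [0, 0, 0.025, 0, 0, 0],
    [0, 0, 0.037, 0, 0, 0],
    [0, 0, 0.045, 0, 0, 0],
    [0, 0, 0.0465, 0, 0, 0],
    [0, 0, 0.0465, 0, 0, 0]
  ]
}}

```text
clock: 10.0
eef_pos: [0.5659, -0.2677, 0.053]
orientation: [-0.579, -3.087, 0.0]
ft_force: [-0.9, -0.7, 0.2]
finger_gap: 0.061
grasp_force: 0.0
```

Request:
{"name": "drive_tool", "arguments": {
  "targets": [
    [0, 0, 0, 0, 0, 0],
    [0, 0, 0, 0, 0, 0],
    [0, 0, 0, 0, 0, 0],
    [0, 0, 0, 0, 0, 0],
    [0, 0, 0, 0, 0, 0],
    [0, 0, 0, 0, 0, 0],
    [0, 0, 0, 0, 0, 0],
    [0, 0, 0, 0, 0, 0],
    [0, 0, 0, 0, 0, 0]
  ],
  "claw": 0
}}

```text
clock: 10.9
eef_pos: [0.5664, -0.2676, 0.0537]
orientation: [0.579, 3.087, -0.0]
ft_force: [0.0, 1.1, 4.2]
finger_gap: 0.0387
grasp_force: 30.0
```

The 39 mm gap and upward force mean the tips are on the shoulder, not the cap. I'll open and regrasp higher.

Request:
{"name": "drive_tool", "arguments": {
  "targets": [
    [0, 0, 0, 0, 0, 0],
    [0, 0, 0, 0, 0, 0],
    [0, 0, 0, 0, 0, 0],
    [0, 0, -0.003, 0, 0, 0],
    [0, 0, -0.007, 0, 0, 0],
    [0, 0, -0.007, 0, 0, 0]
  ],
  "claw": 0.7
}}

```text
clock: 11.5
eef_pos: [0.5663, -0.2679, 0.061]
orientation: [0.579, 3.086, -0.0]
ft_force: [0.6, 0.6, 0.1]
finger_gap: 0.0607
grasp_force: 0.0
```

Request:
{"name": "drive_tool", "arguments": {
  "targets": [
    [0, 0, 0, 0, 0, 0],
    [0, 0, 0, 0, 0, 0],
    [0, 0, 0, 0, 0, 0],
    [0, 0, 0, 0, 0, 0],
    [0, 0, 0, 0, 0, 0],
    [0, 0, 0, 0, 0, 0],
    [0, 0, 0, 0, 0, 0],
    [0, 0, 0, 0, 0, 0],
    [0, 0, 0, 0, 0, 0],
    [0, 0, 0, 0, 0, 0]
  ],
  "claw": 0
}}

```text
clock: 12.5
eef_pos: [0.5667, -0.2676, 0.0619]
orientation: [0.578, 3.086, -0.001]
ft_force: [-0.9, 1.3, 6.8]
finger_gap: 0.0239
grasp_force: 24.4
```

```bash
python3 go.py .5665 -.2675 .06; python3 look.py|grep side
```

```text
t 12.5 tcp [ 0.5667 -0.2676  0.0619] gap 0.0239 F [-0.94  1.32  6.82] grip 24.4
shift [0.0002 0.     0.0019] turn [0.     0.002  0.0012]
side 19 [303.  160.9] ztop 0.0213 mean [0.7173 0.1273] circ 0.7191 0.126 0.0083
side 35 [294.2 179.1] ztop 0.0595 mean [ 0.6697 -0.0881] circ 0.6692 -0.088 0.0111
side 577 [181.8 209.3] ztop 0.1358 mean [ 0.4257 -0.3878] circ 0.425 -0.3844 0.0212
side 39 [258.5 209.3] ztop 0.0806 mean [ 0.5754 -0.2733] circ 0.5756 -0.2717 0.0125
```

Run:
```python
from station import robot
import cv2,numpy as np
a=robot.camera("side")["color"];b=robot.camera("top")["color"]
f=lambda i:cv2.resize(i[...,::-1],(400,500),interpolation=cv2.INTER_CUBIC)
cv2.imwrite("pics/s1.png",np.hstack([f(a[160:260,215:295]),f(b[130:230,250:330])]))
```

```text
(no output)
```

View pics/s1.png

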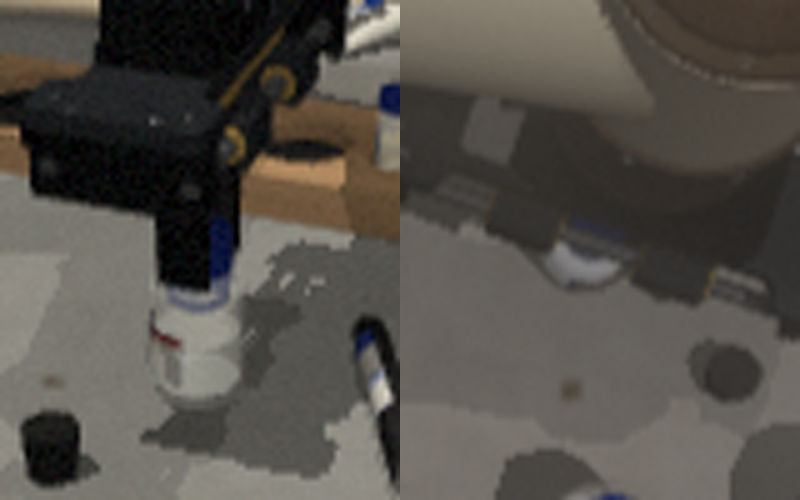

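The left crop shows the fingertip at (185,285), level with the cap's lower edge and collar, so the grip is on the neck. The straight body is a safer hold. I'll open, lift, recheck the bottle's position and grip the body.

Request:
{"name": "drive_tool", "arguments": {
  "targets": [
    [0, 0, 0, 0, 0, 0],
    [0, 0, 0, 0, 0, 0],
    [0, 0, 0, 0, 0, 0],
    [0, 0, 0, 0, 0, 0],
    [0, 0, -0.01, 0, 0, 0],
    [0, 0, -0.03, 0, 0, 0],
    [0, 0, -0.04, 0, 0, 0],
    [0, 0, -0.04, 0, 0, 0],
    [0, 0, -0.04, 0, 0, 0]
  ],
  "claw": 1
}}

```text
clock: 13.6
eef_pos: [0.5657, -0.2675, 0.1002]
orientation: [0.58, 3.087, 0.001]
ft_force: [-0.7, 0.5, -0.2]
finger_gap: 0.0844
grasp_force: 0.0
```

```bash
python3 go.py .5665 -.2675 .018; python3 look.py|grep side
```

```text
t 13.6 tcp [ 0.5657 -0.2675  0.1002] gap 0.0844 F [-0.7   0.51 -0.19] grip 0.0
shift [-0.0007  0.0002  0.0822] turn [0.0004 0.     0.0002]
side 19 [303.  160.9] ztop 0.021 mean [0.7173 0.1275] circ 0.7178 0.1277 0.0068
side 38 [294.5 179.2] ztop 0.0602 mean [ 0.6703 -0.0887] circ 0.6717 -0.0857 0.0115
side 575 [181.8 209.4] ztop 0.1357 mean [ 0.4257 -0.3878] circ 0.4256 -0.3843 0.0207
side 118 [254.6 209.1] ztop 0.0812 mean [ 0.5684 -0.2709] circ 0.5665 -0.2687 0.0143
```

Still in place; I descend to the body.

Request:
{"name": "drive_tool", "arguments": {
  "targets": [
    [-0.0003, 0, 0.015, 0, 0, 0],
    [-0.0005, 0, 0.035, 0, 0, 0],
    [-0.0005, 0, 0.055, 0, 0, 0],
    [-0.0005, 0, 0.071, 0, 0, 0],
    [-0.0005, 0, 0.08, 0, 0, 0],
    [-0.0005, 0, 0.082, 0, 0, 0],
    [-0.0005, 0, 0.082, 0, 0, 0]
  ]
}}

```text
clock: 14.4
eef_pos: [0.5664, -0.2679, 0.0181]
orientation: [-0.579, -3.087, 0.0]
ft_force: [-0.1, -0.1, 0.4]
finger_gap: 0.0874
grasp_force: 0.0
```

Request:
{"name": "drive_tool", "arguments": {
  "targets": [
    [0, 0, 0, 0, 0, 0],
    [0, 0, 0, 0, 0, 0],
    [0, 0, 0, 0, 0, 0],
    [0, 0, 0, 0, 0, 0],
    [0, 0, 0, 0, 0, 0],
    [0, 0, 0, 0, 0, 0],
    [0, 0, 0, 0, 0, 0],
    [0, 0, 0, 0, 0, 0],
    [0, 0, 0, 0, 0, 0],
    [0, 0, 0, 0, 0, 0]
  ],
  "claw": 0
}}

```text
clock: 15.4
eef_pos: [0.5665, -0.2677, 0.0183]
orientation: [0.58, 3.088, 0.0]
ft_force: [0.2, 0.6, -0.0]
finger_gap: 0.0401
grasp_force: 29.9
```

Request:
{"name": "drive_tool", "arguments": {
  "targets": [
    [0, 0, -0.01, 0, 0, 0],
    [0, 0, -0.04, 0, 0, 0],
    [0, 0, -0.08, 0, 0, 0],
    [0, 0.005, -0.1, 0, 0, 0],
    [0.004, 0.03, -0.105, 0, 0, 0],
    [0.008, 0.07, -0.105, 0, 0, 0],
    [0.012, 0.11, -0.105, 0, 0, 0],
    [0.016, 0.15, -0.105, 0, 0, 0],
    [0.019, 0.185, -0.105, 0, 0, 0],
    [0.0215, 0.208, -0.105, 0, 0, 0]
  ]
}}

```text
clock: 16.4
eef_pos: [0.6221, -0.0638, 0.1235]
orientation: [-0.577, -3.088, -0.0]
ft_force: [0.2, 0.0, -2.3]
finger_gap: 0.0402
grasp_force: 29.9
```

Request:
{"name": "drive_tool", "arguments": {
  "targets": [
    [0, 0, 0, 0, 0, 0],
    [0, 0, 0.02, 0, 0, 0],
    [0, 0, 0.05, 0, 0, 0],
    [0, 0, 0.065, 0, 0, 0],
    [0, 0, 0.065, 0, 0, 0],
    [0, 0, 0.065, 0, 0, 0]
  ]
}}

```text
clock: 17.0
eef_pos: [0.622, -0.0669, 0.0588]
orientation: [0.58, 3.087, -0.001]
ft_force: [-0.3, -0.7, -0.7]
finger_gap: 0.0403
grasp_force: 29.9
```

```bash
python3 go.py .622 -.0658 .030
python3 - <<'E'
from station import robot
import cv2,numpy as np
a=robot.camera("side")["color"];b=robot.camera("top")["color"]
f=lambda i:cv2.resize(i[...,::-1],(400,500),interpolation=cv2.INTER_CUBIC)
cv2.imwrite("pics/s2.png",np.hstack([f(a[110:210,235:315]),f(b[100:200,160:240])]))
E
```

```text
t 17.0 tcp [ 0.622  -0.0669  0.0588] gap 0.0403 F [-0.27 -0.69 -0.74] grip 29.9
shift [0.0004 0.001  0.0288] turn [-0.0003  0.0004  0.0002]
```

View pics/s2.png

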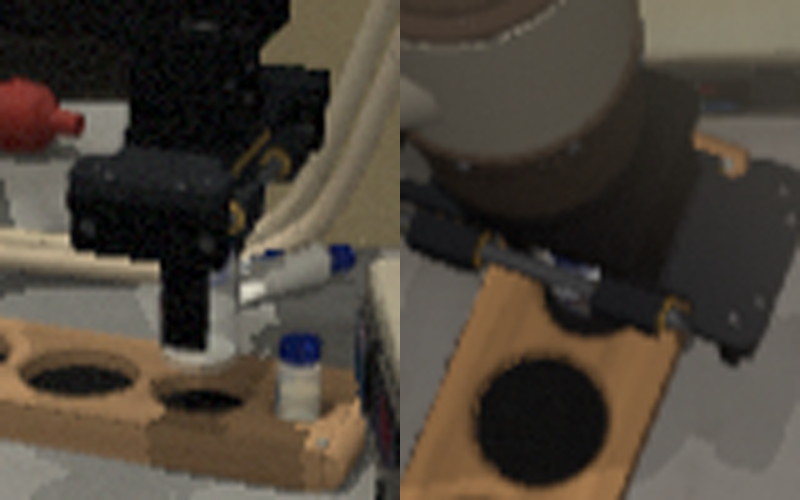

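The vial stands in its well at (300,378) in the left crop. The small bottle hangs centred at x≈198, above the 52 mm well at x≈198. I lower it.

Request:
{"name": "drive_tool", "arguments": {
  "targets": [
    [0, 0.0005, 0.008, 0, 0, 0],
    [0, 0.0005, 0.015, 0, 0, 0],
    [0, 0.0005, 0.021, 0, 0, 0],
    [0, 0.0005, 0.025, 0, 0, 0],
    [0, 0.0005, 0.027, 0, 0, 0],
    [0, 0.0005, 0.0275, 0, 0, 0],
    [0, 0.0005, 0.0285, 0, 0, 0],
    [0, 0.0005, 0.0285, 0, 0, 0]
  ]
}}

```text
clock: 17.9
eef_pos: [0.6222, -0.0657, 0.0303]
orientation: [0.579, 3.087, 0.0]
ft_force: [-0.8, 0.4, 1.6]
finger_gap: 0.0405
grasp_force: 29.9
```

Request:
{"name": "drive_tool", "arguments": {
  "targets": [
    [0, 0, 0, 0, 0, 0],
    [0, 0, 0, 0, 0, 0],
    [0, 0, 0, 0, 0, 0],
    [0, 0, 0, 0, 0, 0],
    [0, 0, 0, 0, 0, 0],
    [0, 0, -0.02, 0, 0, 0],
    [0, 0, -0.06, 0, 0, 0],
    [0, 0, -0.1, 0, 0, 0],
    [0, 0, -0.14, 0, 0, 0],
    [0, 0, -0.15, 0, 0, 0]
  ],
  "claw": 1
}}

```text
clock: 18.9
eef_pos: [0.6247, -0.0658, 0.1857]
orientation: [0.577, 3.078, 0.003]
ft_force: [0.4, -0.2, -0.6]
finger_gap: 0.0868
grasp_force: 0.0
```

```bash
python3 look.py;python3 go.py .427 -.263 .18
```

```text
side 18 [303.2 160.8] ztop 0.0219 mean [0.7176 0.1286] circ 0.7181 0.1305 0.0062
side 91 [274.9 165.9] ztop 0.0929 mean [ 0.6214 -0.0699] circ 0.6207 -0.0666 0.0161
side 39 [294.5 179.2] ztop 0.0597 mean [ 0.6704 -0.0882] circ 0.6704 -0.0855 0.0113
side 583 [181.8 209.5] ztop 0.1357 mean [ 0.4255 -0.3878] circ 0.4254 -0.3842 0.0205
top 137 [195.1 149.4] ztop 0.0949 mean [ 0.6191 -0.0649] circ 0.6194 -0.0648 0.0148
top 208 [292.1 237.1] ztop 0.1073 mean [ 0.4268 -0.2624] circ 0.4271 -0.2621 0.0166
t 19.0 tcp [ 0.623  -0.0656  0.1821] gap 0.087 F [ 0.09 -0.26 -0.33] grip 0.0
shift [ 0.1111 -0.2551  0.001 ] turn [0.0024 0.0043 0.0006]
```

Run:
```python
from h import *
c=dict(np.load("top0.npz"));im=c["color"].astype(int); 
m=(im[...,2]-im[...,0]>15)&(im[...,2]-im[...,1]>12)
for a,ce,uv in blobs(m,30):
    if np.hypot(*(ce-[354,237]))<25 or np.hypot(*(ce-[292,237]))<10:
        H=.136 if ce[0]>320 else .106
        p=pts(c,uv);t=p[p[:,2]>H-.006]; W=cast(c,uv,H)
        print(a,ce,t.mean(0),cv2.minEnclosingCircle(t[:,:2].astype(np.float32)),np.percentile(W,[2,98],axis=0)[:,:2])
```

```text
276 [354.90942029 236.31884058] [ 0.42369208 -0.38139691  0.13480379] ((0.423473984003067, -0.38150808215141296), 0.018731961026787758) [[ 0.4068996  -0.39711767]
 [ 0.43991012 -0.36525074]]
228 [292.04824561 236.94736842] [ 0.42666634 -0.26274085  0.10515154] ((0.4263543486595154, -0.26306915283203125), 0.01722974143922329) [[ 0.41279973 -0.27794129]
 [ 0.44208574 -0.24582358]]
```

Request:
{"name": "drive_tool", "arguments": {
  "targets": [
    [0.003, -0.015, -0.01, 0, 0, 0],
    [0.01, -0.055, -0.02, 0, 0, 0],
    [0.018, -0.1, -0.02, 0, 0, 0],
    [0.027, -0.145, -0.02, 0, 0, 0],
    [0.035, -0.19, -0.02, 0, 0, 0],
    [0.044, -0.235, -0.02, 0, 0, 0],
    [0.052, -0.28, -0.02, 0, 0, 0],
    [0.06, -0.32, -0.02, 0, 0, 0],
    [0.066, -0.355, -0.02, 0, 0, 0],
    [0.0685, -0.367, -0.02, 0, 0, 0]
  ]
}}

```text
clock: 20.0
eef_pos: [0.4217, -0.3849, 0.198]
orientation: [-0.585, -3.083, -0.002]
ft_force: [-0.0, 0.1, 0.2]
finger_gap: 0.0868
grasp_force: 0.0
```

Request:
{"name": "drive_tool", "arguments": {
  "targets": [
    [0, 0, 0, 0, 0, 0],
    [0, 0, 0, 0, 0, 0],
    [0, 0, 0.015, 0, 0, 0],
    [0, 0, 0.04, 0, 0, 0],
    [0, 0, 0.05, 0, 0, 0],
    [0, 0, 0.05, 0, 0, 0]
  ]
}}

```text
clock: 20.6
eef_pos: [0.4246, -0.3814, 0.148]
orientation: [-0.577, -3.084, -0.002]
ft_force: [-0.2, -1.1, 0.1]
finger_gap: 0.0872
grasp_force: 0.0
```

```bash
python3 go.py .425 -.383 .073
python3 - <<'E'
from station import robot
import cv2,numpy as np
a=robot.camera("side")["color"];b=robot.camera("top")["color"]
f=lambda i:cv2.resize(i[...,::-1],(400,500),interpolation=cv2.INTER_CUBIC)
cv2.imwrite("pics/l1.png",np.hstack([f(a[140:290,120:240]),f(b[160:310,280:400])]))
E
```

```text
t 20.6 tcp [ 0.4246 -0.3814  0.148 ] gap 0.0872 F [-0.21 -1.11  0.08] grip 0.0
shift [-0.0012 -0.0014  0.075 ] turn [ 0.0006 -0.0042  0.0021]
```

View pics/l1.png

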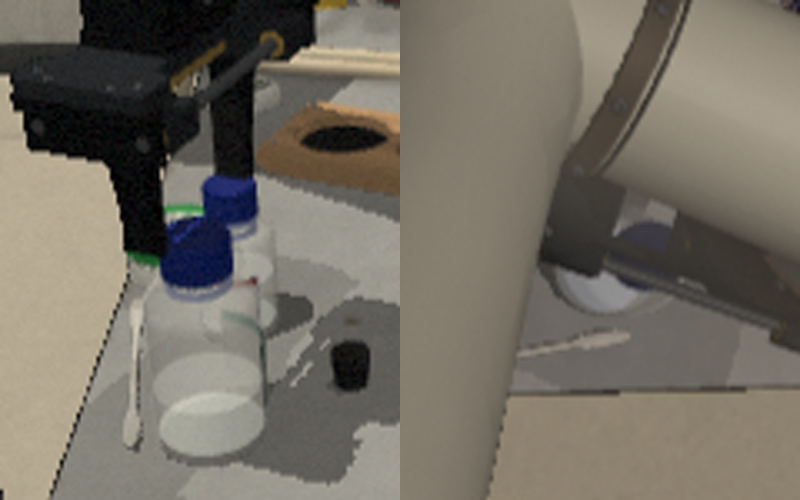

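The left crop shows the cap at (198,250) between the near fingertip (150,255) and the far finger (235,170). I continue down in stages.

Request:
{"name": "drive_tool", "arguments": {
  "targets": [
    [0, 0, 0.01, 0, 0, 0],
    [0, 0, 0.03, 0, 0, 0],
    [0, 0, 0.04, 0, 0, 0],
    [0, 0, 0.04, 0, 0, 0],
    [0, 0, 0.04, 0, 0, 0]
  ]
}}

```text
clock: 21.2
eef_pos: [0.4253, -0.3832, 0.1101]
orientation: [0.579, 3.087, -0.001]
ft_force: [-0.3, -0.1, 0.6]
finger_gap: 0.0873
grasp_force: 0.0
```

Request:
{"name": "drive_tool", "arguments": {
  "targets": [
    [0, 0, 0.008, 0, 0, 0],
    [0, 0, 0.018, 0, 0, 0],
    [0, 0, 0.028, 0, 0, 0],
    [0, 0, 0.036, 0, 0, 0],
    [0, 0, 0.0365, 0, 0, 0]
  ]
}}

```text
clock: 21.7
eef_pos: [0.4241, -0.3823, 0.0715]
orientation: [-0.58, -3.084, -0.002]
ft_force: [0.4, 0.3, -0.7]
finger_gap: 0.087
grasp_force: 0.0
```

Request:
{"name": "drive_tool", "arguments": {
  "targets": [
    [0, 0, 0, 0, 0, 0],
    [0, 0, 0, 0, 0, 0],
    [0, 0, 0, 0, 0, 0],
    [0, 0, 0, 0, 0, 0],
    [0, 0, 0, 0, 0, 0],
    [0, 0, 0, 0, 0, 0],
    [0, 0, 0, 0, 0, 0]
  ],
  "claw": 0
}}

```text
clock: 22.4
eef_pos: [0.4253, -0.3832, 0.0737]
orientation: [0.579, 3.087, -0.001]
ft_force: [-0.1, -1.6, 2.6]
finger_gap: 0.0667
grasp_force: 30.0
```

Request:
{"name": "drive_tool", "arguments": {
  "targets": [
    [0, 0, -0.008, 0, 0, 0],
    [0, 0, -0.03, 0, 0, 0],
    [0, 0, -0.065, 0, 0, 0],
    [0, 0, -0.105, 0, 0, 0],
    [0, 0, -0.14, 0, 0, 0],
    [0.001, 0.005, -0.16, 0, 0, 0],
    [0.004, 0.02, -0.17, 0, 0, 0],
    [0.01, 0.045, -0.17, 0, 0, 0],
    [0.018, 0.08, -0.17, 0, 0, 0],
    [0.026, 0.12, -0.17, 0, 0, 0]
  ]
}}

```text
clock: 23.4
eef_pos: [0.4429, -0.2593, 0.2413]
orientation: [-0.582, -3.083, -0.003]
ft_force: [0.5, 0.2, -4.2]
finger_gap: 0.0666
grasp_force: 30.0
```

Request:
{"name": "drive_tool", "arguments": {
  "targets": [
    [0.009, 0.04, 0, 0, 0, 0],
    [0.018, 0.082, 0, 0, 0, 0],
    [0.027, 0.125, 0, 0, 0, 0],
    [0.036, 0.167, 0, 0, 0, 0],
    [0.045, 0.205, 0, 0, 0, 0],
    [0.05, 0.23, 0, 0, 0, 0],
    [0.053, 0.244, 0, 0, 0, 0],
    [0.054, 0.248, 0, 0, 0, 0],
    [0.054, 0.248, 0, 0, 0, 0],
    [0.054, 0.248, 0, 0, 0, 0]
  ]
}}

```text
clock: 24.4
eef_pos: [0.4834, -0.0117, 0.2428]
orientation: [-0.581, -3.086, 0.001]
ft_force: [0.4, -0.1, -4.4]
finger_gap: 0.0671
grasp_force: 30.0
```

Request:
{"name": "drive_tool", "arguments": {
  "targets": [
    [0, 0, 0.015, 0, 0, 0],
    [0, 0, 0.045, 0, 0, 0],
    [0, 0, 0.085, 0, 0, 0],
    [0, 0, 0.115, 0, 0, 0],
    [0, 0, 0.13, 0, 0, 0],
    [0, 0, 0.13, 0, 0, 0],
    [0, 0, 0.13, 0, 0, 0],
    [0, 0, 0.13, 0, 0, 0]
  ]
}}

```text
clock: 25.2
eef_pos: [0.4852, -0.0111, 0.1147]
orientation: [0.58, 3.085, 0.002]
ft_force: [-0.4, 0.3, -3.2]
finger_gap: 0.0671
grasp_force: 30.0
```

```bash
python3 go.py .484 -.011 .086
python3 - <<'E'
from station import robot
import cv2,numpy as np
a=robot.camera("side")["color"];b=robot.camera("top")["color"]
f=lambda i:cv2.resize(i[...,::-1],(400,500),interpolation=cv2.INTER_CUBIC)
cv2.imwrite("pics/l2.png",np.hstack([f(a[90:215,175:275]),f(b[150:275,130:230])]))
E
```

```text
t 25.2 tcp [ 0.4852 -0.0111  0.1147] gap 0.0671 F [-0.35  0.3  -3.2 ] grip 30.0
shift [ 0.0012 -0.0004  0.0287] turn [0.0017 0.0027 0.0001]
```

View pics/l2.png

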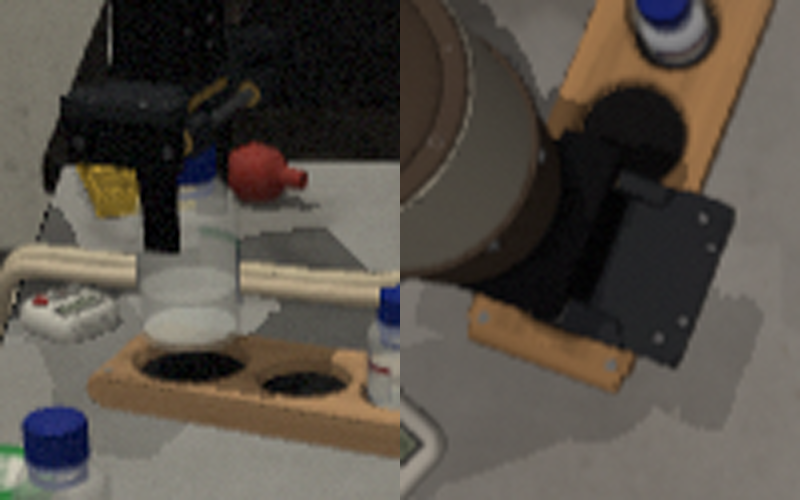

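The left crop shows the large bottle's foot centred at x≈190, above the 78 mm well at x≈193, about 1 mm off. I lower it.

Request:
{"name": "drive_tool", "arguments": {
  "targets": [
    [0, 0, 0.008, 0, 0, 0],
    [0, 0, 0.015, 0, 0, 0],
    [0, 0, 0.021, 0, 0, 0],
    [0, 0, 0.025, 0, 0, 0],
    [0, 0, 0.027, 0, 0, 0],
    [0, 0, 0.028, 0, 0, 0],
    [0, 0, 0.0285, 0, 0, 0],
    [0, 0, 0.0285, 0, 0, 0]
  ]
}}

```text
clock: 26.1
eef_pos: [0.4839, -0.0111, 0.0858]
orientation: [0.579, 3.088, -0.001]
ft_force: [-4.6, -1.4, 5.1]
finger_gap: 0.0664
grasp_force: 30.0
```

Request:
{"name": "drive_tool", "arguments": {
  "targets": [
    [0, 0, 0, 0, 0, 0],
    [0, 0, 0, 0, 0, 0],
    [0, 0, 0, 0, 0, 0],
    [0, 0, 0, 0, 0, 0],
    [0, 0, 0, 0, 0, 0],
    [0, 0, -0.02, 0, 0, 0],
    [0, 0, -0.06, 0, 0, 0],
    [0, 0, -0.1, 0, 0, 0],
    [0, 0, -0.13, 0, 0, 0],
    [0, 0, -0.14, 0, 0, 0]
  ],
  "claw": 1
}}

```text
clock: 27.1
eef_pos: [0.4858, -0.0106, 0.2284]
orientation: [0.578, 3.081, 0.004]
ft_force: [0.4, -0.8, -0.1]
finger_gap: 0.0872
grasp_force: 0.0
```

```bash
python3 look.py;python3 go.py .4275 -.263 .225
```

```text
side 164 [220.2 139.9] ztop 0.1475 mean [ 0.4836 -0.0169] circ 0.4846 -0.0132 0.0206
side 19 [303.  160.9] ztop 0.0204 mean [0.7175 0.1289] circ 0.7178 0.1308 0.0068
side 94 [275.  165.9] ztop 0.0928 mean [ 0.6216 -0.0703] circ 0.6195 -0.067 0.0175
side 38 [294.4 179.2] ztop 0.0598 mean [ 0.6703 -0.0883] circ 0.6709 -0.086 0.0104
side 206 [188.6 198.9] ztop 0.1059 mean [ 0.4285 -0.2685] circ 0.4285 -0.2664 0.0172
top 25 [204.  132.1] ztop 0.0613 mean [ 0.6676 -0.0814] circ 0.6685 -0.0826 0.008
top 141 [195.3 149. ] ztop 0.0947 mean [ 0.6196 -0.0654] circ 0.6197 -0.0651 0.0143
top 208 [292.1 237.1] ztop 0.1074 mean [ 0.4269 -0.2626] circ 0.4266 -0.2627 0.0166
t 27.2 tcp [ 0.4846 -0.0107  0.2259] gap 0.0871 F [-0.13 -1.24 -0.84] grip 0.0
shift [-0.0383 -0.2559  0.0004] turn [0.0022 0.0026 0.0005]
```

Request:
{"name": "drive_tool", "arguments": {
  "targets": [
    [-0.003, -0.02, 0, 0, 0, 0],
    [-0.01, -0.06, 0, 0, 0, 0],
    [-0.017, -0.105, 0, 0, 0, 0],
    [-0.023, -0.15, 0, 0, 0, 0],
    [-0.03, -0.195, 0.01, 0, 0, 0],
    [-0.036, -0.235, 0.03, 0, 0, 0],
    [-0.0392, -0.2563, 0.06, 0, 0, 0],
    [-0.0392, -0.2563, 0.09, 0, 0, 0],
    [-0.0392, -0.2563, 0.1, 0, 0, 0],
    [-0.0392, -0.2563, 0.1, 0, 0, 0]
  ]
}}

```text
clock: 28.2
eef_pos: [0.4258, -0.2634, 0.1222]
orientation: [-0.579, -3.081, -0.001]
ft_force: [-0.5, -0.2, 0.6]
finger_gap: 0.0869
grasp_force: 0.0
```

Request:
{"name": "drive_tool", "arguments": {
  "targets": [
    [0, 0, 0, 0, 0, 0],
    [0, 0, 0, 0, 0, 0],
    [0, 0, 0, 0, 0, 0]
  ]
}}

```text
clock: 28.5
eef_pos: [0.4285, -0.2638, 0.1261]
orientation: [0.578, 3.085, -0.0]
ft_force: [0.2, -0.7, -0.2]
finger_gap: 0.0872
grasp_force: 0.0
```

```bash
python3 go.py .4277 -.264 .044
```

```text
t 28.5 tcp [ 0.4285 -0.2638  0.1261] gap 0.0872 F [ 0.22 -0.68 -0.17] grip 0.0
shift [ 0.0009 -0.0005  0.0821] turn [0.0003 0.0028 0.0016]
```

Request:
{"name": "drive_tool", "arguments": {
  "targets": [
    [0, 0, 0.015, 0, 0, 0],
    [0, 0, 0.035, 0, 0, 0],
    [0, 0, 0.055, 0, 0, 0],
    [0, 0, 0.071, 0, 0, 0],
    [0, 0, 0.08, 0, 0, 0],
    [0, 0, 0.081, 0, 0, 0],
    [0, 0, 0.081, 0, 0, 0]
  ]
}}

```text
clock: 29.2
eef_pos: [0.4281, -0.2641, 0.0444]
orientation: [0.579, 3.087, -0.0]
ft_force: [0.4, -0.0, 0.2]
finger_gap: 0.0871
grasp_force: 0.0
```

Request:
{"name": "drive_tool", "arguments": {
  "targets": [
    [0, 0, 0, 0, 0, 0],
    [0, 0, 0, 0, 0, 0],
    [0, 0, 0, 0, 0, 0],
    [0, 0, 0, 0, 0, 0],
    [0, 0, 0, 0, 0, 0],
    [0, 0, 0, 0, 0, 0],
    [0, 0, 0, 0, 0, 0],
    [0, 0, 0, 0, 0, 0]
  ],
  "claw": 0
}}

```text
clock: 30.0
eef_pos: [0.4276, -0.2639, 0.0439]
orientation: [0.58, 3.088, 0.0]
ft_force: [-0.6, 0.7, 2.0]
finger_gap: 0.0526
grasp_force: 29.9
```

Request:
{"name": "drive_tool", "arguments": {
  "targets": [
    [0, 0, -0.008, 0, 0, 0],
    [0, 0, -0.03, 0, 0, 0],
    [0, 0, -0.07, 0, 0, 0],
    [0, 0, -0.11, 0, 0, 0],
    [0, 0, -0.135, 0, 0, 0],
    [-0.003, 0.01, -0.145, 0, 0, 0],
    [-0.008, 0.035, -0.145, 0, 0, 0],
    [-0.015, 0.07, -0.145, 0, 0, 0],
    [-0.022, 0.11, -0.145, 0, 0, 0],
    [-0.028, 0.15, -0.145, 0, 0, 0]
  ]
}}

```text
clock: 31.0
eef_pos: [0.5078, -0.1325, 0.1873]
orientation: [-0.581, -3.085, -0.0]
ft_force: [0.3, -0.9, -1.8]
finger_gap: 0.0527
grasp_force: 30.0
```

Request:
{"name": "drive_tool", "arguments": {
  "targets": [
    [-0.006, 0.04, 0, 0, 0, 0],
    [-0.011, 0.075, 0, 0, 0, 0],
    [-0.013, 0.098, 0, 0, 0, 0],
    [-0.0134, 0.1058, 0, 0, 0, 0],
    [-0.0134, 0.1058, 0, 0, 0, 0],
    [-0.0134, 0.1058, 0.015, 0, 0, 0],
    [-0.0134, 0.1058, 0.05, 0, 0, 0],
    [-0.0134, 0.1058, 0.085, 0, 0, 0],
    [-0.0134, 0.1058, 0.1, 0, 0, 0],
    [-0.0134, 0.1058, 0.1, 0, 0, 0]
  ]
}}

```text
clock: 32.0
eef_pos: [0.5558, -0.042, 0.0857]
orientation: [-0.581, -3.08, 0.004]
ft_force: [0.7, 0.1, -2.0]
finger_gap: 0.0523
grasp_force: 30.0
```

Request:
{"name": "drive_tool", "arguments": {
  "targets": [
    [0, 0, 0, 0, 0, 0],
    [0, 0, 0, 0, 0, 0]
  ]
}}

```text
clock: 32.2
eef_pos: [0.5598, -0.0409, 0.0902]
orientation: [0.58, 3.085, 0.001]
ft_force: [-0.4, 0.3, -2.0]
finger_gap: 0.0526
grasp_force: 30.0
```

```bash
python3 go.py .559 -.0407 .056
python3 - <<'E'
from station import robot
import cv2,numpy as np
a=robot.camera("side")["color"];b=robot.camera("top")["color"]
f=lambda i:cv2.resize(i[...,::-1],(400,500),interpolation=cv2.INTER_CUBIC)
cv2.imwrite("pics/m2.png",np.hstack([f(a[90:215,200:300]),f(b[130:255,140:240])]))
E
```

```text
t 32.2 tcp [ 0.5598 -0.0409  0.0902] gap 0.0526 F [-0.43  0.35 -1.99] grip 30.0
shift [ 0.0009 -0.0001  0.0342] turn [0.0012 0.0025 0.0002]
```

View pics/m2.png

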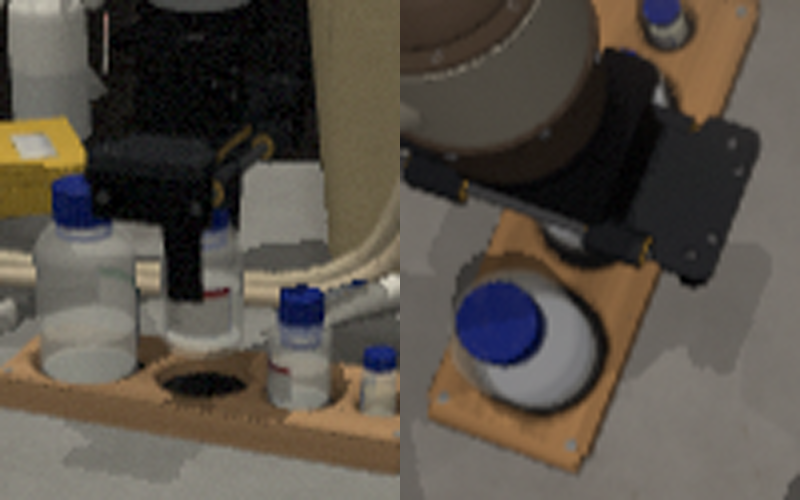

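The left crop shows the medium bottle's foot centred at x≈203, above the 64 mm well at x≈203. The other three stand upright in their wells, and the gripper body clears the large cap. I lower it.

Request:
{"name": "drive_tool", "arguments": {
  "targets": [
    [0, 0, 0.01, 0, 0, 0],
    [0, 0, 0.019, 0, 0, 0],
    [0, 0, 0.026, 0, 0, 0],
    [0, 0, 0.03, 0, 0, 0],
    [0, 0, 0.0325, 0, 0, 0],
    [0, 0, 0.0335, 0, 0, 0],
    [0, 0, 0.034, 0, 0, 0],
    [0, 0, 0.034, 0, 0, 0]
  ]
}}

```text
clock: 33.1
eef_pos: [0.5586, -0.0407, 0.0559]
orientation: [-0.579, -3.087, 0.001]
ft_force: [-3.6, 0.3, 4.7]
finger_gap: 0.0529
grasp_force: 29.9
```

Request:
{"name": "drive_tool", "arguments": {
  "targets": [
    [0, 0, 0, 0, 0, 0],
    [0, 0, 0, 0, 0, 0],
    [0, 0, 0, 0, 0, 0],
    [0, 0, 0, 0, 0, 0],
    [0, 0, 0, 0, 0, 0],
    [0, 0, -0.02, 0, 0, 0],
    [0, 0, -0.06, 0, 0, 0],
    [0, 0, -0.11, 0, 0, 0],
    [0, 0, -0.15, 0, 0, 0],
    [0, 0, -0.17, 0, 0, 0]
  ],
  "claw": 1
}}

```text
clock: 34.1
eef_pos: [0.5606, -0.0406, 0.2294]
orientation: [0.578, 3.081, 0.003]
ft_force: [0.5, 0.5, -0.1]
finger_gap: 0.0868
grasp_force: 0.0
```

Request:
{"name": "drive_tool", "arguments": {
  "targets": [
    [0.01, -0.04, 0, 0, 0, 0],
    [0.02, -0.08, 0, 0, 0, 0],
    [0.04, -0.12, 0, 0, 0, 0],
    [0.06, -0.16, 0, 0, 0, 0],
    [0.07, -0.18, 0, 0, 0, 0],
    [0.07, -0.18, 0, 0, 0, 0],
    [0.07, -0.18, 0, 0, 0, 0],
    [0.07, -0.18, 0, 0, 0, 0]
  ]
}}

```text
clock: 34.9
eef_pos: [0.4291, -0.1826, 0.2248]
orientation: [0.579, 3.087, 0.0]
ft_force: [0.7, 0.3, 0.4]
finger_gap: 0.0866
grasp_force: 0.0
```

```bash
python3 look.py
python3 - <<'E'
from station import robot
import cv2,numpy as np
a=robot.camera("side")["color"];b=robot.camera("top")["color"]
f=lambda i:cv2.resize(i[...,::-1],(400,300),interpolation=cv2.INTER_CUBIC)
cv2.imwrite("pics/end.png",np.hstack([f(a[100:280,140:380]),f(b[90:285,120:380])]))
E
```

```text
side 165 [220.1 139.6] ztop 0.1476 mean [ 0.4834 -0.0168] circ 0.4838 -0.0134 0.0201
side 116 [249.3 153.9] ztop 0.1178 mean [ 0.5579 -0.0469] circ 0.5578 -0.0441 0.0162
side 19 [303.  160.9] ztop 0.021 mean [0.7174 0.1285] circ 0.718 0.1289 0.0076
side 93 [275.  165.9] ztop 0.0928 mean [ 0.6213 -0.0703] circ 0.6219 -0.069 0.014
side 39 [294.5 179.2] ztop 0.0594 mean [ 0.6705 -0.0882] circ 0.6722 -0.0876 0.0117
top 25 [203.8 132.3] ztop 0.0602 mean [ 0.6672 -0.0809] circ 0.6692 -0.0824 0.0084
top 129 [195.  148.6] ztop 0.0942 mean [ 0.6201 -0.065 ] circ 0.6198 -0.0647 0.0142
```

View pics/end.png

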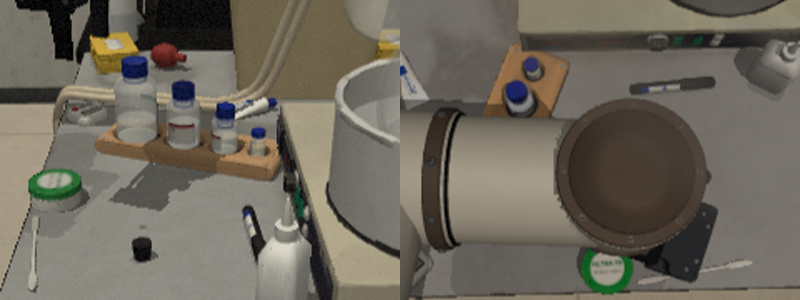

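The left crop shows all four standing upright in the rack, caps at (135,67), (183,89), (225,111) and (258,133). Their cap heights match full seating to 1 mm. The tin, stopper and spatula look undisturbed.

```bash
python3 -c "
from station import robot
print(robot.sign_off())"
```

```text
the job is handed in; nothing more can be done
None
```

The vial and the three bottles now stand upright in their own wells, smallest to largest; the cameras put every cap within 1 mm of its fully seated height, and I handed the job in after about 35 s on the robot's clock (sign-off returned no verdict).

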